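Load a pickup cover rim-down in the drilling nest

TASK

Take the metal pickup cover out of its stand and lay it in the pocket of the sloping drilling nest with its closed face up and its open rim down, flat on the pocket floor. Then let go of it and swing the hold-down bar over it as far as its stop. Leave the jar, the brush and the wooden bridge blank alone.

Things in the scene. Friction and masses are not known exactly. Their poses are not given: they have to be found in the camera images.
- cover_center (a point): Centre of the pickup cover: an oblong cap of bright sheet metal, 66 x 38 x 18 mm, walls 2.5 mm, about 60 g. One 66 x 38 face is closed, with a row of six small dark dimples; the opposite side is open (the rim). Axes: x out of the closed face, y across the 38 mm width, z along the 66 mm length. It starts standing on a short end (z up) in the stand, centre 51 mm above the bench.
- cover_face (a point): Centre of the cover's closed face, 9 mm from cover_center along its x axis. Axes as cover_center. At the start it looks up to 0.85 rad either side of straight back towards the robot (-x).
- cover_rim (a point): Centre of the cover's open side, in the plane of the rim, 9 mm from cover_center along minus its x axis. Axes as cover_center.
- stand: Pale wooden block 62 x 76 x 26 mm, fixed to the bench, with a slot 20 x 40 mm and 8 mm deep in its top that holds the cover's lower end; the rest of the cover stands free. Origin at the centre of its underside.
- pocket: Aluminium pocket, fixed. Origin: centre of its floor, 85 mm above the bench. x runs along its length straight down the slope (30 degrees below level, away from the robot within 0.45 rad), y level across it, z square out of the floor. Inside 71 (x) x 43 (y) mm, 6 mm deep, walls 6 mm thick. Either end of the cover may point down the slope.
- latch (a joint): Angle of the hold-down bar about its pivot, rad: 0 swung clear to the +y side, grows towards closed, 1.8 at its stop where the bar points straight up the slope (pocket -x) over the cover. Starts between 0 and 0.35; stays where it is left (friction: about 1 N at the peg).
- latch_peg (a point): Middle of the upright round steel peg that moves the bar: 12 mm diameter, 26 mm tall, square to the pocket floor, on the dark steel bar 42 mm from the pivot. Bar 14 mm wide, 6 mm thick, underside 20 mm above the pocket floor, 2 mm clear of a seated cover. Axes turn with the bar; z along the peg, outward.
- latch_pivot (a point): Pivot of the bar, at the lower end of the nest: pocket frame x 56 mm, y 0, z 20 mm (underside of the bar). The axis is the pocket's z.
- jar: Bystander: amber glass jar with a black cap, 54 mm diameter, 80 mm tall. Origin at the centre of its underside.
- brush: Bystander: bench brush, 110 x 45 x 32 mm, lying on its bristles. Origin at the centre of its underside, x along it.
- wedge: Bystander: wooden bridge blank with a step, 110 x 30 x 20 mm (35 mm at the raised end). Origin at the centre of its underside, x along it.
- nest: Foot of the drilling nest: a board 160 x 120 x 14 mm with a wooden post, fixed; origin under its centre, below the pocket. The pocket has walls only at ends and corners: from x = -26 to +26 mm its sides are open for fingers, with only a spine 28 mm wide there and 45 mm of free space down to the board. Above the pocket's upper end (x below -49 mm) nothing stands over the board.
Not all that is in view belongs to the job. Of the things that look like the nest, the largest one is meant.

How it is judged:
By the outcome, as a careful person would: the job done as asked, in the order asked, and still so for the second after the job is handed in, with the robot touching nothing.
It also fails if it takes over 58 s, if anything falls off the work surface, if the arm or the gripper's body presses on something with over 40 N, if the wrist force passes 120 N, or if a joint passes its speed limit or range.

ROBOT

A 6-joint arm with a two-finger parallel gripper is mounted at the origin on the work surface. World frame = base frame: x ahead of the robot, y to its left, z up, the work surface at z = 0. Lengths are in m, angles in rad, forces in N, time in s.
With the tool pointing down it reaches from about 0.35 to 0.8 m from the base axis. Payload 7.3 kg.
Tool frame: the origin (TCP) lies on the centre line of the jaws, within the pads' length; the fingertips stand arm.tips_ahead ahead of it and the grasp point (between the pads) lies 11 mm behind it (arm.tips_ahead is the distance from the TCP to the fingertips, in m); y points along the fingers, x is the direction in which the jaws open and shut, and the axes are right-handed (so a half turn about y gives the same grasp; the last joint's range is limited). The gripper opens to 85 mm and grips with 20 to 120 N. Pads are 22 mm wide; open, the fingers measure 114 mm over their backs; the gripper's body (76 mm by 85 mm) begins 54 mm behind the grasp point. The pads swing forward as they close: fully open they stand 13 mm farther back than shut.
Start: joints at [1.147, 0.342, 1.524, -0, 1.275, -0.146], TCP at [0.144, 0.505, 0.239] pointing down, gripper open.
Joint ranges: [-2.53, 2.53], [-0.77, 2.02], [0.04, 2.7], [-1, 4.14], [0.28, 2.66], [-3.11, 3.11]. Speed limits (rad/s): [2.57, 2.57, 3.14, 3.14, 3.14, 3.14].

INTERFACE

Orientations are given as a unit quaternion [w, x, y, z].
In Python, from workcell import arm gives the robot as it stands. Calls block until the motion is done:
- arm.move_pose(position, orientation): joint-space move of the TCP to a pose.
- arm.movel(position, rotation=None, rate=0.15, stop_force=None): straight line of the TCP; rotation=None keeps the orientation; rate is the mean speed in m/s. With stop_force (N) it stops when the force on the tool has changed by that much, and returns True; else False.
- arm.set_joints(angles): joint-space move.
- arm.release() and arm.close_gripper(grip_force=None): open the fingers fully, or close them until they stop; grip_force is the grip in N (None keeps the last).
- arm.dwell(seconds).
- arm.inverse_kinematics(position, orientation): joint angles nearest the present ones, or None.
- arm.get_state(): the state.
- arm.read_camera(name): name is "scene" or "top"; returns a dict with "image" (480x640x3 uint8, blue, green, red), "z_map" (480x640 float32, m along the optical axis (not along the pixel's ray), 0 where there is no reading), "vertical_fov" (degrees; the focal length in pixels is half the picture's height over the tangent of half this angle, whatever the lens; pixels are square), "cx", "cy" (the principal point, pixels), "T" (4x4, takes a point from camera to world coordinates). Camera axes: x right, y down, z forward; pixel columns grow to the right and rows downward; lengths in m; the calibration is good to about 2 mm. A picture is of the moment at which its call begins.
A pose or a line that the arm cannot do raises arm.PlanningError and nothing moves.
- arm.hand_in(): hands the job in, once; it reports no verdict.
The state is a dict: "t": time; "joint_pos": joint angles; "dq": joint speeds; "joint_torque": joint torques, N m; "eef_pos": TCP position; "orientation": TCP orientation; "ft_force": force on the tool from outside, world axes, zero at the start; "wrist_torque": the same for the moment, N m; "gripper_width": opening from 0.0 (shut) to 1.0 (fully open).
Only numpy, scipy, OpenCV 4.12 (cv2) and the standard library are available. Lean on these libraries where they do the work, as an engineer would, in place of code of your own. Each camera call takes 0.05 s, during which the arm holds its last target.

## Working session

There is one attempt and no reset: what is moved stays moved. The work goes in short steps, each a Python script; the robot and the scene stay as the last script left them, time stands still between calls to the robot, and variables do not carry over. Pictures are saved under pics/ and viewed, and the job is handed in when it is done.

```bash
ls; mkdir -p pics; python3 - <<'E'
from workcell import arm
import cv2,numpy as np
s=arm.get_state(); print(s['t'],s['eef_pos'],s['orientation'],s['gripper_width'],arm.tips_ahead)
for n in('scene','top'):
    c=arm.read_camera(n); cv2.imwrite(f'pics/{n}0.png',c['image'])
    np.savez(f'{n}0.npz',**{k:c[k] for k in c})
    print(n,c['vertical_fov'],c['cx'],c['cy'],np.round(c['T'],3).tolist(),(c['z_map']>0).mean())
E
```

```text
pics
0.0 [0.14379213 0.50451425 0.23861845] [-0.56414163  0.56467625  0.42547758 -0.42644318] 0.9980434547786614 0.008
scene 43.52118519149701 322.01310062324694 237.9062738211475 [[-0.287, 0.555, -0.781, 1.718], [0.958, 0.163, -0.236, 0.327], [-0.004, -0.816, -0.578, 0.955], [0.0, 0.0, 0.0, 1.0]] 0.9910514322916667
top 54.72232097770853 323.33684227164406 240.30154754074363 [[-0.176, -0.964, 0.199, 0.318], [-0.984, 0.172, -0.034, -0.011], [-0.002, -0.202, -0.979, 1.133], [0.0, 0.0, 0.0, 1.0]] 0.9960872395833333
```

View pics/scene0.png

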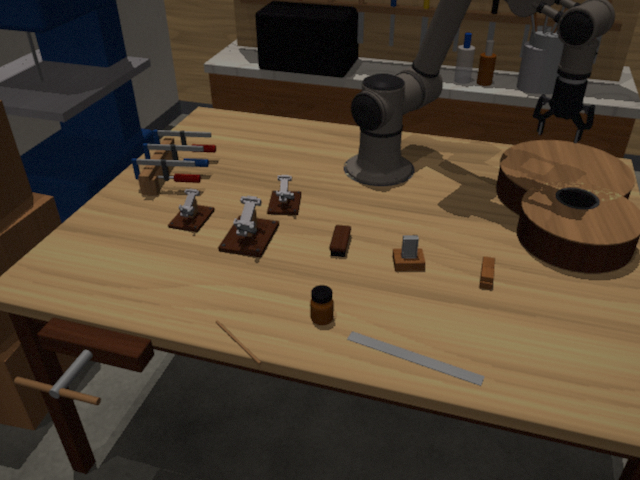

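View pics/top0.png

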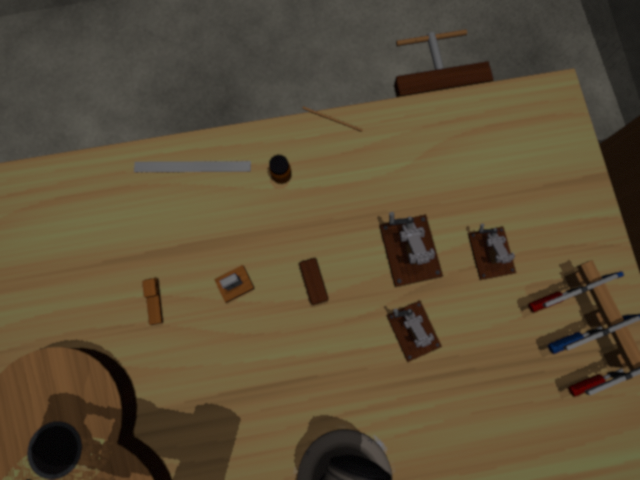

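Nest candidates in the top view are (410,247), which is the largest board, (493,252) and (414,330). In the scene view they are (250,225), (192,210) and (285,195). I choose the largest, top (410,247). The only cover and stand candidate is top (233,283), scene (409,250). I'll check both in close crops.

```bash
cat > h.py <<'E'
import numpy as np,cv2
def load(n): return dict(np.load(n+'.npz'))
def foc(c): return 240/np.tan(np.radians(float(c['vertical_fov']))/2)
def ray(c,u,v):
    f=foc(c); d=np.array([(u-c['cx'])/f,(v-c['cy'])/f,1.]); T=c['T']; return T[:3,3],T[:3,:3]@d
def onz(c,u,v,z):
    o,d=ray(c,u,v); return o+d*(z-o[2])/d[2]
def cloud(c):
    f=foc(c); v,u=np.mgrid[:480,:640]; z=c['z_map']; P=np.stack([(u-c['cx'])/f*z,(v-c['cy'])/f*z,z],-1)
    return P@c['T'][:3,:3].T+c['T'][:3,3]
def proj(c,P):
    P=np.atleast_2d(P); q=(P-c['T'][:3,3])@c['T'][:3,:3]; f=foc(c)
    return np.c_[q[:,0]/q[:,2]*f+c['cx'],q[:,1]/q[:,2]*f+c['cy']]
def tri(c1,p1,c2,p2):
    o1,d1=ray(c1,*p1);o2,d2=ray(c2,*p2)
    A=np.c_[d1,-d2];t=np.linalg.lstsq(A,o2-o1,rcond=None)[0]
    a=o1+d1*t[0];b=o2+d2*t[1];return (a+b)/2,np.linalg.norm(a-b)
def crop(im,x0,y0,w,h,s):
    return cv2.resize(im[y0:y0+h,x0:x0+w],None,fx=s,fy=s,interpolation=cv2.INTER_CUBIC)
E
python3 - <<'E'
from h import *
s=load('scene0');t=load('top0')
a=crop(s['image'],215,190,70,70,5);b=crop(t['image'],375,205,70,85,5)[:350]
c=crop(s['image'],385,225,50,50,7);d=crop(t['image'],208,258,50,50,7)
im=np.zeros((600,800,3),np.uint8)
im=np.vstack([np.hstack([crop(s['image'],215,190,80,60,5),crop(t['image'],370,210,80,75,4)[:300,:320]]),
 np.hstack([crop(s['image'],385,228,50,43,7)[:300,:350],crop(t['image'],208,258,53,43,7)[:300,:370]])])
im=np.clip(im.astype(float)*1.8,0,255).astype(np.uint8)
cv2.imwrite('pics/crop0.png',im);print(im.shape)
for n,c,u,v in(('t',t,410,247),('t',t,493,252),('t',t,414,330),('t',t,233,283),('s',s,250,235),('s',s,409,262)):print(n,u,v,onz(c,u,v,.014))
E
```

```text
(600, 720, 3)
t 410 247 [ 0.49133281 -0.25602361  0.014     ]
t 493 252 [ 0.44337036 -0.45337734  0.014     ]
t 414 330 [ 0.29404894 -0.22274419  0.014     ]
t 233 283 [0.48001919 0.1839759  0.014     ]
s 250 235 [ 0.49029962 -0.25032074  0.014     ]
s 409 262 [0.48777416 0.18615723 0.014     ]
```

View pics/crop0.png

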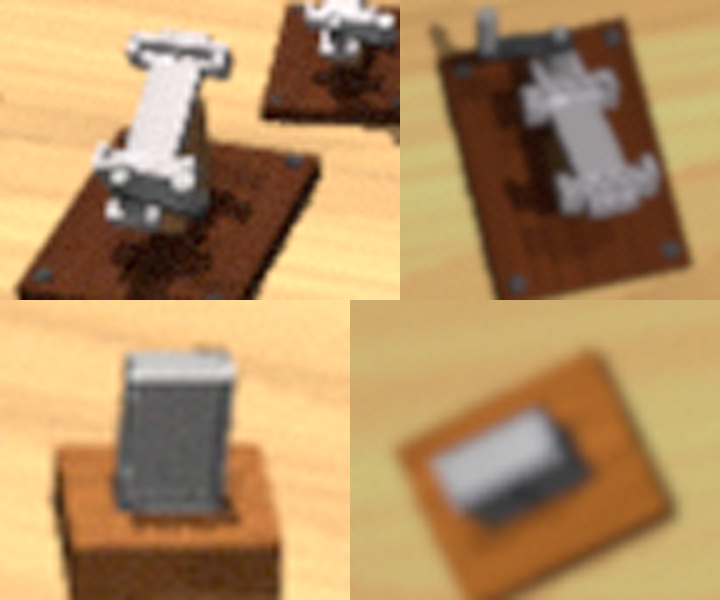

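The crops confirm the large nest, with its bar and peg swung to the pocket's +y side, and the cover standing in its stand. Next I measure their poses.

```bash
cat > m.py <<'E'
from h import *
t=load('top0');s=load('scene0')
def rect(mask,c,z,show):
    cn=max(cv2.findContours(mask,cv2.RETR_EXTERNAL,cv2.CHAIN_APPROX_NONE)[0],key=cv2.contourArea)
    hull=cv2.convexHull(cn)[:,0]
    P=np.array([onz(c,*p,z)[:2] for p in hull],np.float32)
    r=cv2.minAreaRect(P*1000); b=cv2.boxPoints(r); print(show,np.round(r[0],1),np.round(r[1],1),round(r[2],1),np.round(b).tolist());return r
for n,c,win in(('top',t,(370,205,80,90)),('scene',s,(212,190,75,70))):
    im=c['image'];x,y,w,h=win;m=np.zeros((480,640),np.uint8)
    C=cloud(c)
    hsv=cv2.cvtColor(im,cv2.COLOR_BGR2HSV)
    sub=np.zeros_like(m);sub[y:y+h,x:x+w]=1
    zz=C[...,2]
    m=((zz>.008)&(zz<.2)&(sub>0)).astype(np.uint8)
    mb=((zz>.009)&(zz<.02)&(sub>0)).astype(np.uint8)
    rect(mb,c,.014,n+' board z')
    col=((hsv[...,2]<95)&(sub>0)).astype(np.uint8)
    rect(col,c,.014,n+' board col')
    print('zmax',zz[sub>0].max(), np.median(zz[mb>0]))
for n,c,win in(('top',t,(205,255,60,60)),('scene',s,(385,225,50,55))):
    x,y,w,h=win;C=cloud(c);zz=C[...,2]
    sub=np.zeros((480,640),bool);sub[y:y+h,x:x+w]=1
    mt=(sub&(zz>.076)&(zz<.1)).astype(np.uint8)
    rect(mt,c,.084,n+' covertop'); print(np.median(zz[mt>0]))
    ms=(sub&(zz>.02)&(zz<.033)).astype(np.uint8); rect(ms,c,.026,n+' stand')
    P=C[mt>0][:,:2].astype(np.float32)*1000; print('cloud rect',cv2.minAreaRect(P))
    P=C[sub&(zz>.02)&(zz<.033)][:,:2].astype(np.float32)*1000; print('stand cloud rect',cv2.minAreaRect(P))
E
python3 m.py
```

```text
top board z [ 484.1 -256.1] [160.  120.8] 2.5 [[402.0, -199.0], [407.0, -320.0], [567.0, -313.0], [561.0, -192.0]]
top board col [ 495.3 -254. ] [185.6 125.5] 2.5 [[400.0, -195.0], [405.0, -321.0], [591.0, -313.0], [585.0, -187.0]]
zmax 1.1326815385009752 0.01441871565708197
scene board z [ 488.  -254.5] [171.5 126.4] 3.3 [[399.0, -196.0], [406.0, -323.0], [577.0, -313.0], [570.0, -186.0]]
scene board col [ 450.3 -252.9] [276.7 125.4] 2.4 [[309.0, -196.0], [315.0, -321.0], [591.0, -310.0], [586.0, -184.0]]
zmax 0.9546381270111474 0.015180675755698814
top covertop [477.  180.4] [18.6 38.3] 17.0 [[462.0, 196.0], [474.0, 159.0], [491.0, 165.0], [480.0, 201.0]]
0.08423717299122724
top stand [476.8 180.5] [63.1 76.5] 17.3 [[435.0, 208.0], [458.0, 135.0], [518.0, 153.0], [496.0, 226.0]]
cloud rect ((477.3241882324219, 180.87054443359375), (17.72337532043457, 37.744956970214844), 17.041797637939453)
stand cloud rect ((477.43463134765625, 181.04806518554688), (62.7205696105957, 76.58443450927734), 17.75495719909668)
scene covertop [480.8 183.2] [25.9 39.4] 16.3 [[463.0, 198.0], [474.0, 161.0], [499.0, 168.0], [488.0, 206.0]]
0.08519268245030132
scene stand [480.  183.6] [72.1 78. ] 16.4 [[434.0, 211.0], [456.0, 136.0], [526.0, 156.0], [504.0, 231.0]]
cloud rect ((477.4083251953125, 182.66062927246094), (24.051225662231445, 37.430023193359375), 12.411334991455078)
stand cloud rect ((478.4082336425781, 183.08193969726562), (70.56072998046875, 76.84640502929688), 18.236186981201172)
```

```bash
cat > m2.py <<'E'
from h import *
t=load('top0');s=load('scene0')
yaw=np.radians(2.6)
def pf(o,yaw):
    c,s_=np.cos(yaw),np.sin(yaw);a=np.radians(30)
    x=np.array([c*np.cos(a),s_*np.cos(a),-np.sin(a)]);y=np.array([-s_,c,0]);return np.c_[x,y,np.cross(x,y)]
R=pf(0,yaw);o=np.array([.484,-.256,.085])
for n,c,win in(('top',t,(370,205,80,90)),('scene',s,(212,190,75,70))):
    x,y,w,h=win;C=cloud(c);sub=np.zeros((480,640),bool);sub[y:y+h,x:x+w]=1
    P=C[sub&(C[...,2]>.03)];L=(P-o)@R*1000
    print(n,len(L))
    # floor spine
    f=L[(abs(L[:,2])<4)&(abs(L[:,0])<22)]
    A=np.c_[f[:,:2],np.ones(len(f))];k=np.linalg.lstsq(A,f[:,2],rcond=None)[0]
    print('floor n',len(f),'z mean',f[:,2].mean(),'slopes deg',np.degrees(k[:2]),'y range',np.percentile(f[:,1],[1,50,99]))
    for nm,sel in(('walls',(abs(L[:,2]-5)<2.5)&(abs(L[:,0])<52)),('upperend',(abs(L[:,2]-5)<2.5)&(abs(L[:,0]+38)<14)),('lowerend',(abs(L[:,2]-5)<2.5)&(abs(L[:,0]-38)<14)),('bar/peg',(L[:,2]>14)),('peg',L[:,2]>32)):
        q=L[sel]
        if len(q): print(nm,len(q),'min',q.min(0).round(1),'max',q.max(0).round(1),'mean',q.mean(0).round(1))
    q=L[L[:,2]>14]; 
    if n=='top': print(np.round(q[np.argsort(q[:,2])][::4]).tolist())
    o3=lambda p:o+R@np.array(p)/1000
    im=c['image'].copy()
    pts=[o3(p) for p in [(-35.5,-21.5,6),(-35.5,21.5,6),(35.5,21.5,6),(35.5,-21.5,6),(56,0,26)]]
    sc=6;x,y,w,h=(win[0],win[1],80,80)
    big=crop(im,x,y,w,h,sc)
    for p in proj(c,pts): cv2.circle(big,tuple(int(v) for v in ((p-[x,y]+.5)*sc)),3,(0,0,255),-1)
    cv2.imwrite(f'pics/pock_{n}.png',np.clip(big*1.6,0,255).astype(np.uint8))
E
python3 m2.py; python3 -c "
import cv2,numpy as np
cv2.imwrite('pics/pock.png',cv2.resize(np.hstack([cv2.imread('pics/pock_top.png'),cv2.imread('pics/pock_scene.png')]),(800,400)))"
```

```text
top 996
floor n 189 z mean 0.5262454316163947 slopes deg [ 0.21925165 -1.23255988] y range [-14.53659387   0.3730077   13.62599697]
walls 198 min [-48.3 -28.4   2.5] max [51.9 26.8  7.5] mean [-1.6 -1.3  5. ]
upperend 88 min [-48.3 -27.5   2.5] max [-26.9  26.8   7.4] mean [-37.7  -1.5   5.3]
lowerend 83 min [ 25.7 -28.4   2.5] max [51.9 26.6  7.5] mean [36.7 -1.2  5.1]
bar/peg 220 min [-658.    -9.2   14.1] max [ 68.4 252.5 829.9] mean [-30.7  50.2 128.5]
peg 77 min [-658.    -3.8   32.2] max [ 68.4 252.5 829.9] mean [-191.5  112.9  319.6]
[[51.0, 6.0, 14.0], [47.0, -2.0, 16.0], [50.0, 4.0, 19.0], [48.0, 2.0, 20.0], [52.0, 9.0, 22.0], [52.0, -8.0, 23.0], [49.0, 5.0, 23.0], [55.0, 36.0, 23.0], [50.0, 2.0, 24.0], [52.0, 18.0, 24.0], [61.0, 27.0, 25.0], [59.0, 11.0, 25.0], [60.0, 25.0, 25.0], [48.0, -0.0, 26.0], [63.0, 15.0, 26.0], [53.0, 18.0, 26.0], [56.0, 17.0, 26.0], [57.0, 29.0, 26.0], [52.0, 25.0, 26.0], [52.0, -8.0, 26.0], [56.0, 7.0, 26.0], [63.0, 19.0, 27.0], [65.0, 2.0, 27.0], [66.0, 31.0, 27.0], [54.0, 22.0, 27.0], [64.0, 12.0, 27.0], [61.0, 27.0, 28.0], [53.0, 13.0, 28.0], 
[... 405 characters left out ...]
41.0, 55.0], [-658.0, 253.0, 830.0], [-658.0, 253.0, 830.0], [-658.0, 253.0, 830.0], [-658.0, 253.0, 830.0], [-658.0, 253.0, 830.0], [-658.0, 253.0, 830.0]]
scene 799
floor n 122 z mean 0.28958963142088473 slopes deg [-0.00936974  1.7934827 ] y range [-13.02655456   1.69830406  16.8153004 ]
walls 156 min [-46.6 -27.1   2.5] max [42.7 29.8  7.5] mean [-2.1  1.7  4.8]
upperend 56 min [-46.6 -27.1   2.5] max [-26.9  29.6   7.5] mean [-35.7   1.9   4.6]
lowerend 52 min [ 24.3 -25.6   2.6] max [42.7 29.8  7.5] mean [33.1 -0.7  5.3]
bar/peg 156 min [-36.3  -8.   14.5] max [ 655.9  526.  1382.9] mean [136.3  88.7 204.8]
peg 60 min [51.6 -2.6 32.1] max [ 655.9  526.  1382.9] mean [260.3 199.7 490.5]
```

View pics/pock.png

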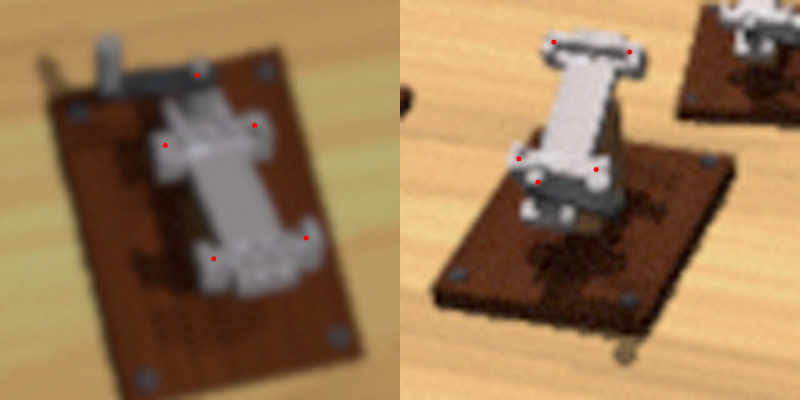

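```bash
cat >> m2.py <<'E'
print('PROFILE')
for n,c in(('top',t),('scene',s)):
    C=cloud(c);L=(C.reshape(-1,3)-o)@R*1000
    for yc in(-24.5,0,24.5):
        q=L[(abs(L[:,1]-yc)<2.5)&(abs(L[:,0])<75)&(L[:,2]>-30)&(L[:,2]<70)];q=q[np.argsort(q[:,0])]
        print(n,yc,[(round(a),round(b,1)) for a,b in q[:,[0,2]]][::2])
E
python3 m2.py | sed -n '/PROFILE/,$p'
```

```text
PROFILE
top -24.5 [(-42, np.float64(2.4)), (-41, np.float64(-9.2)), (-41, np.float64(4.1)), (-40, np.float64(-7.9)), (-40, np.float64(-12.1)), (-38, np.float64(4.5)), (-36, np.float64(6.4)), (-33, np.float64(6.8)), (-31, np.float64(5.9)), (-29, np.float64(5.3)), (-29, np.float64(7.0)), (27, np.float64(6.6)), (28, np.float64(-8.8)), (28, np.float64(-10.2)), (28, np.float64(-6.0)), (28, np.float64(0.1)), (29, np.float64(7.0)), (31, np.float64(7.6)), (33, np.float64(5.7)), (35, np.float64(6.8)), (38, np.float64(6.9)), (41, np.float64(5.4))]
top 0 [(-48, np.float64(-6.9)), (-48, np.float64(-6.7)), (-47, np.float64(-3.5)), (-47, np.float64(-2.3)), (-46, np.float64(1.3)), (-44, np.float64(1.7)), (-43, np.float64(3.8)), (-41, np.float64(10.3)), (-41, np.float64(5.6)), (-39, np.float64(6.4)), (-31, np.float64(0.7)), (-29, np.float64(1.6)), (-23, np.float64(-1.5)), (-21, np.float64(-0.6)), (-19, np.float64(1.9)), (-15, np.float64(0.3)), (-12, np.float64(3.4)), (-10, np.float64(2.6)), (-9, np.float64(-2.0)), (-5, np.float64(-0.9)), (-4, np.float64(1.3)), (-1, np.float64(1.2)), (4, np.float64(-
[... 2220 characters left out ...]
(28, np.float64(-0.8)), (37, np.float64(4.2)), (38, np.float64(0.7)), (47, np.float64(25.7)), (52, np.float64(33.1)), (55, np.float64(29.1)), (56, np.float64(30.4)), (58, np.float64(28.8)), (60, np.float64(2.8)), (62, np.float64(13.8)), (64, np.float64(23.0)), (64, np.float64(-6.6)), (65, np.float64(0.3)), (66, np.float64(3.8))]
scene 24.5 [(-42, np.float64(5.4)), (-37, np.float64(9.1)), (-36, np.float64(5.4)), (-33, np.float64(5.2)), (-30, np.float64(10.4)), (-30, np.float64(6.0)), (-27, np.float64(4.2)), (28, np.float64(7.3)), (31, np.float64(6.1)), (36, np.float64(9.1)), (55, np.float64(30.9)), (57, np.float64(29.1)), (60, np.float64(29.4)), (64, np.float64(26.2)), (67, np.float64(32.1))]
```

```bash
python3 - <<'E'
from h import *
t=load('top0');s=load('scene0')
a=crop(t['image'],395,210,45,62,9)
b=crop(s['image'],232,194,34,48,11)[:558]
g=np.clip(np.hstack([a,b[:,:390]]).astype(float)*1.2,0,255).astype(np.uint8)
cv2.imwrite('pics/c2.png',g);print(g.shape)
E
```

```text
Traceback (most recent call last):
ValueError: all the input array dimensions except for the concatenation axis must match exactly, but along dimension 0, the array at index 0 has size 558 and the array at index 1 has size 528
```

The depth profile agrees with the drawn pocket: walls at ±41 mm, side walls from |x| = 26 and the floor within about 0.5 mm. The peg is near (63,41) in the pocket frame, so the latch is near 0. Next I check IK for the pick, the place and the latch arc.

```bash
cat > g.py <<'E'
import numpy as np
from scipy.spatial.transform import Rotation as Ro
phi=np.radians(17.2); CC=np.array([.4772,.181,.051])
yaw=np.radians(2.6); PO=np.array([.4845,-.2557,.085])
xc=-np.array([np.cos(phi),np.sin(phi),0]);zc=np.array([0,0,1.]);yc=np.cross(zc,xc); RC=np.c_[xc,yc,zc]
a=np.radians(30);px=np.array([np.cos(yaw)*np.cos(a),np.sin(yaw)*np.cos(a),-np.sin(a)]);py=np.array([-np.sin(yaw),np.cos(yaw),0]);pz=np.cross(px,py);RP=np.c_[px,py,pz]
def q(R): x=Ro.from_matrix(R).as_quat(); return np.r_[x[3],x[:3]]
def tool(ap,jaw): ap=ap/np.linalg.norm(ap); return np.c_[jaw,ap,np.cross(jaw,ap)]
def pickR(th,f): return tool(-xc*np.cos(th)-zc*np.sin(th),f*yc)
# cover orientation at place, sigma: z_c = sigma*p_x
def placeC(sg): z=sg*px; return np.c_[pz,np.cross(z,pz),z]
def placeR(th,f,sg): return placeC(sg)@RC.T@pickR(th,f)
def tcp(gp,R): return gp+.011*R[:,1]
E
python3 - <<'E'
from g import *
from workcell import arm
G=.003
for d in(0,30,45,55):
  th=np.radians(d)
  for f in(1,-1):
    R=pickR(th,f);g=CC+G*zc
    out=[]
    for back in(0,.08):
        j=arm.inverse_kinematics(tcp(g,R)-back*R[:,1],q(R));out.append(None if j is None else np.round(j,2).tolist())
    print('pick',d,f,out)
    for sg in(1,-1):
        R=placeR(th,f,sg);c=PO+.009*pz+G*sg*px;out=[]
        for up in(0,.06):
            j=arm.inverse_kinematics(tcp(c,R)+up*pz,q(R));out.append(None if j is None else np.round(j,2).tolist())
        print('  place',sg,out)
E
```

```text
pick 0 1 [[0.09, 1.43, 2.48, 2.85, 2.32, -1.77], None]
  place 1 [[-0.48, 0.82, 1.25, -0.25, 1.54, 1.11], [-0.46, 0.81, 1.1, -0.25, 1.69, 1.09]]
  place -1 [[-0.49, 0.81, 1.26, -0.26, 1.53, -2.03], [-0.47, 0.8, 1.12, -0.25, 1.68, -2.05]]
pick 0 -1 [[0.09, 1.43, 2.48, 2.85, 2.32, 1.37], None]
  place 1 [[-0.48, 0.82, 1.25, -0.25, 1.54, -2.03], [-0.46, 0.81, 1.1, -0.25, 1.69, -2.05]]
  place -1 [[-0.49, 0.81, 1.26, -0.26, 1.53, 1.11], [-0.47, 0.8, 1.12, -0.25, 1.68, 1.09]]
pick 30 1 [[0.12, 0.84, 2.53, 2.98, 1.28, -1.61], None]
  place 1 [[-0.41, 1.13, 0.88, -0.46, 2.09, 1.09], [-0.4, 1.13, 0.72, -0.49, 2.23, 1.02]]
  place -1 [[-0.62, 0.56, 1.65, -0.0, 0.93, -2.24], [-0.59, 0.53, 1.53, -0.0, 1.08, -2.21]]
pick 30 -1 [[0.12, 0.84, 2.53, 2.98, 1.28, 1.53], None]
  place 1 [[-0.41, 1.13, 0.88, -0.46, 2.09, -2.05], [-0.4, 1.13, 0.72, -0.49, 2.23, -2.12]]
  place -1 [[-0.62, 0.56, 1.65, -0.0, 0.93, 0.9], [-0.59, 0.53, 1.53, -0.0, 1.08, 0.93]]
pick 45 1 [[0.15, 0.59, 2.4, 2.96, 0.63, -1.53], [0.11, 0.36, 2.51, 2.88, 0.52, -1.47]]
  place 1 [[-0.4, 1.28, 0.73, -0.6, 2.32, 1.01], [-0.38, 1.28, 0.57, -0.69, 2.46, 0.89]]
  place -1 [[-0.72, 0.48, 1.84, 0.3, 0.65, -2.56], [-0.68, 0.44, 1.72, 0.24, 0.8, -2.45]]
pick 45 -1 [[0.15, 0.59, 2.4, 2.96, 0.63, 1.61], [0.11, 0.36, 2.51, 2.88, 0.52, 1.67]]
  place 1 [[-0.4, 1.28, 0.73, -0.6, 2.32, -2.13], [-0.38, 1.28, 0.57, -0.69, 2.46, -2.25]]
  place -1 [[-0.72, 0.48, 1.84, 0.3, 0.65, 0.58], [-0.68, 0.44, 1.72, 0.24, 0.8, 0.69]]
pick 55 1 [None, None]
  place 1 [[-0.39, 1.37, 0.65, -0.73, 2.46, 0.92], [-0.38, 1.37, 0.49, -0.87, 2.58, 0.75]]
  place -1 [[-0.8, 0.46, 1.96, 0.68, 0.52, -2.98], [-0.75, 0.4, 1.85, 0.53, 0.64, -2.75]]
pick 55 -1 [None, None]
  place 1 [[-0.39, 1.37, 0.65, -0.73, 2.46, -2.22], [-0.38, 1.37, 0.49, -0.87, 2.58, -2.39]]
  place -1 [[-0.8, 0.46, 1.96, 0.68, 0.52, 0.16], [-0.75, 0.4, 1.85, 0.53, 0.64, 0.39]]
```

```bash
cat >> g.py <<'E'
TH=np.radians(45);F=-1;G=.005
def latchpose(al,off,zt,tilt,rot):
    # al latch angle; pusher centre lags by off (m) tangentially; tips at pocket height zt
    b=al-1.8  # rotation from -px
    u=np.array([-np.cos(b),-np.sin(b),0]); tg=np.array([np.sin(b),-np.cos(b),0])
    p=np.array([.056,0,zt])+.042*u-off*tg
    # tool: approach -z (tilt in pocket x-z), jaw radial
    ap=np.array([np.sin(tilt),0,-np.cos(tilt)])
    j=rot*u; j=j-ap*(j@ap); j/=np.linalg.norm(j)
    R=RP@tool(ap,j)
    return PO+RP@p-.008*R[:,1],R
E
python3 - <<'E'
from g import *
from workcell import arm
r=lambda j:None if j is None else np.round(j,2).tolist()
R=pickR(TH,F);g=tcp(CC+G*zc,R)
for h in(0,.05,.1,.2,.25):print('pick',h,(g+[0,0,h]).round(3),r(arm.inverse_kinematics(g+[0,0,h],q(R))))
R=placeR(TH,F,-1);c=tcp(PO+.009*pz-G*px,R)
for h in(0,.03,.1,.15):print('place',h,(c+h*pz).round(3),r(arm.inverse_kinematics(c+h*pz,q(R))))
for tilt in(0,30):
  for rot in(1,-1):
    print(tilt,rot)
    for al in(-.2,.5,1.2,1.8):
        p,R=latchpose(al,.017,.032,np.radians(tilt),rot);print('  ',al,p.round(3),r(arm.inverse_kinematics(p,q(R))))
E
```

```text
pick 0 [0.485 0.183 0.048] [0.15, 0.58, 2.4, 2.96, 0.62, 1.61]
pick 0.05 [0.485 0.183 0.098] [0.15, 0.41, 2.37, 2.89, 0.44, 1.69]
pick 0.1 [0.485 0.183 0.148] None
pick 0.2 [0.485 0.183 0.248] None
pick 0.25 [0.485 0.183 0.298] [0.15, -0.05, 2.09, 0.33, 0.33, -1.99]
place 0 [ 0.488 -0.256  0.085] [-0.72, 0.48, 1.85, 0.3, 0.65, 0.58]
place 0.03 [ 0.502 -0.255  0.111] [-0.7, 0.45, 1.79, 0.27, 0.72, 0.64]
place 0.1 [ 0.537 -0.253  0.171] [-0.66, 0.42, 1.64, 0.22, 0.89, 0.75]
place 0.15 [ 0.562 -0.252  0.215] [-0.63, 0.41, 1.52, 0.19, 1.01, 0.81]
0 1
   -0.2 [ 0.58  -0.22   0.075] [-0.38, 0.97, 0.94, -0.21, 1.71, -1.55]
   0.5 [ 0.555 -0.207  0.089] [-0.38, 0.9, 1.05, -0.21, 1.67, -2.24]
   1.2 [ 0.53  -0.216  0.104] [-0.4, 0.84, 1.13, -0.22, 1.65, -2.95]
   1.8 [ 0.516 -0.237  0.113] [-0.44, 0.82, 1.15, -0.24, 1.64, 2.7]
0 -1
   -0.2 [ 0.58  -0.22   0.075] [-0.38, 0.97, 0.94, -0.21, 1.71, 1.59]
   0.5 [ 0.555 -0.207  0.089] [-0.38, 0.9, 1.05, -0.21, 1.67, 0.9]
   1.2 [ 0.53  -0.216  0.104] [-0.4, 0.84, 1.13, -0.22, 1.65, 0.19]
   1.8 [ 0.516 -0.237  0.113] [-0.44, 0.82, 1.15, -0.24, 1.64, -0.45]
30 1
   -0.2 [ 0.576 -0.22   0.076] [-0.49, 0.67, 1.46, -0.0, 1.02, -1.73]
   0.5 [ 0.551 -0.208  0.09 ] [-0.49, 0.61, 1.53, -0.0, 1.0, -2.34]
   1.2 [ 0.526 -0.216  0.105] [-0.52, 0.56, 1.58, -0.0, 1.01, -3.04]
   1.8 [ 0.512 -0.237  0.114] [-0.57, 0.54, 1.58, -0.0, 1.02, 2.53]
30 -1
   -0.2 [ 0.576 -0.22   0.076] [-0.49, 0.67, 1.46, -0.0, 1.02, 1.41]
   0.5 [ 0.551 -0.208  0.09 ] [-0.49, 0.61, 1.53, -0.0, 1.0, 0.8]
   1.2 [ 0.526 -0.216  0.105] [-0.52, 0.56, 1.58, -0.0, 1.01, 0.1]
   1.8 [ 0.512 -0.237  0.114] [-0.57, 0.54, 1.58, 0.0, 1.02, -0.62]
```

```bash
python3 - <<'E'
from g import *
from workcell import arm
import cv2
S=lambda:arm.get_state()
arm.set_joints([1.147,.05,1.524,0,1.275,-.146])
R=pickR(TH,F);g=tcp(CC+G*zc,R)
arm.set_joints([.15,.05,2.37,2.89,.44,1.69]); s=S();print(s['t'],s['eef_pos'].round(3) if hasattr(s['eef_pos'],'round') else s['eef_pos'])
j=arm.inverse_kinematics(g+[0,0,.05],q(R));print(np.round(j,2))
assert abs(np.array(j)-[.15,.41,2.37,2.89,.44,1.69]).max()<.1
arm.set_joints(j)
s=S();print(s['t'],s['eef_pos'],s['ft_force'])
for n in('scene','top'):
    c=arm.read_camera(n);np.savez(n+'1.npz',**c);cv2.imwrite(f'pics/{n}1.png',c['image'])
from h import crop
a=crop(arm.read_camera('scene')['image'],360,190,100,90,4);b=crop(c['image'],180,240,100,90,4)
cv2.imwrite('pics/pre.png',np.clip(np.hstack([a,b])*1.5,0,255).astype(np.uint8))
E
```

```text
3.2083 [0.496 0.185 0.289]
[0.15 0.41 2.37 2.89 0.44 1.69]
3.9833 [0.4850899  0.18358694 0.09896475] [-0.40453586 -0.42423788  0.25765922]
```

View pics/pre.png

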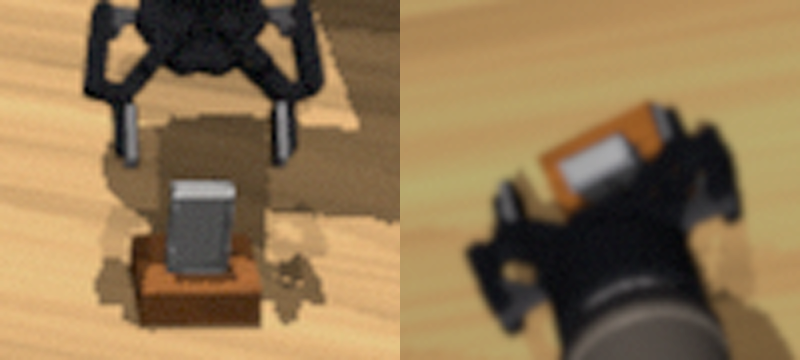

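The open jaws straddle the cover, aligned with it: the fingertips are at about crop (125,160) and (283,160), and the cover's top is at (203,187). I'll descend, grip and lift.

```bash
python3 - <<'E'
from g import *
from workcell import arm
from h import crop
import cv2
def pr(m):
    s=arm.get_state();print(m,round(s['t'],2),np.round(s['eef_pos'],4),np.round(s['ft_force'],2),round(s['gripper_width'],3))
R=pickR(TH,F);g=tcp(CC+G*zc,R)
print(arm.movel(g,rate=.08,stop_force=15));pr('down')
arm.close_gripper(20);pr('soft')
arm.close_gripper(45);pr('closed')
arm.movel(g+[0,0,.05],rate=.06);pr('up')
ims=[]
for n,w in(('scene',(360,180,100,90)),('top',(180,240,100,90))):
    c=arm.read_camera(n);np.savez(n+'2.npz',**c);ims.append(crop(c['image'],*w,4))
cv2.imwrite('pics/grip.png',np.clip(np.hstack(ims)*1.5,0,255).astype(np.uint8))
E
```

```text
False
down 4.91 [0.4848 0.1833 0.0486] [ 0.04  0.3  -0.09] 0.998
soft 5.4 [0.4848 0.1833 0.0487] [-1.12 -0.3   4.58] 0.442
closed 5.62 [0.4848 0.1833 0.0487] [-2.11 -1.25  6.12] 0.438
up 6.6 [0.4844 0.1833 0.0979] [-0.46  0.59 -1.68] 0.44
```

View pics/grip.png

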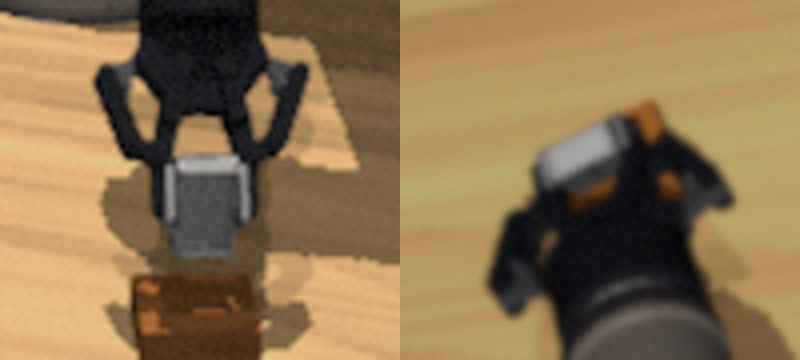

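Gripped at width 0.44 (about 38 mm) and clear of the slot. Now a quick check of its height and tilt in the hand, then carry it to above the pocket.

```bash
python3 - <<'E'
from h import *; from g import *
t=load('top2');C=cloud(t);zz=C[...,2]
im=t['image'];v=im.max(2)
sub=np.zeros((480,640),bool);sub[266:292,210:245]=1
m=sub&(v>95)&(im.max(2).astype(int)-im.min(2)<40)&(zz>.115)
P=C[m];print(len(P),np.median(P[:,2]))
L=(P-CC-[0,0,.0492])@RC*1000
print('cover frame med',np.median(L,0).round(1),L.min(0).round(1),L.max(0).round(1))
k=np.linalg.lstsq(np.c_[L[:,:2],np.ones(len(L))],L[:,2],rcond=None)[0];print('tilts deg',np.degrees(k[:2]))
s=load('scene2');C=cloud(s);im=s['image']
sub=np.zeros((480,640),bool);sub[222:240,404:419]=1
L=(C[sub]-CC-[0,0,.0492])@RC*1000
L=L[abs(L[:,0])<15]
print('rim side',len(L),np.median(L,0).round(1));k=np.linalg.lstsq(np.c_[L[:,1:],np.ones(len(L))],L[:,0],rcond=None)[0];print(np.degrees(k[:2]))
E
python3 - <<'E'
from g import *
from workcell import arm
from h import crop
import cv2
def pr(m):
    s=arm.get_state();print(m,round(s['t'],2),np.round(s['eef_pos'],4),np.round(s['ft_force'],2),round(s['gripper_width'],3),np.round(s['joint_pos'],2))
j=np.array(arm.get_state()['joint_pos']);j[1]=.05
arm.set_joints(j);pr('raised')
R=placeR(TH,F,-1);c=tcp(PO+.009*pz-G*px,R)
h=arm.inverse_kinematics(c+.15*pz,q(R));print(np.round(h,2))
assert abs(np.array(h)-[-.63,.41,1.52,.19,1.01,.81]).max()<.1
arm.set_joints((.4*j+.6*np.array(h))*[1,0,1,1,1,1]+[0,.15,0,0,0,0]);pr('mid')
arm.set_joints(h);pr('hover')
arm.movel(c+.04*pz,rate=.12);pr('near')
ims=[]
for n,w in(('scene',(205,150,100,110)),('top',(355,200,100,110))):
    k=arm.read_camera(n);np.savez(n+'3.npz',**k);ims.append(crop(k['image'],*w,4))
cv2.imwrite('pics/near.png',np.clip(np.hstack(ims)*1.5,0,255).astype(np.uint8))
E
```

```text
104 0.1333653774886207
cover frame med [-1.3  1.6 33.2] [-10.  -14.5  26.6] [ 6.6 17.4 36.9]
tilts deg [ 4.57571688 -0.63246234]
rim side 267 [ 6.3 -2.5  0.9]
[-5.66898807 -7.54551923]
raised 7.47 [0.4953 0.1848 0.286 ] [-0.6  -0.12 -0.73] 0.436 [0.15 0.05 2.37 2.89 0.43 1.69]
[-0.63  0.41  1.52  0.19  1.01  0.81]
mid 8.91 [0.6281 0.0917 0.3693] [-0.06  0.04 -0.87] 0.436 [-0.32  0.15  1.86  1.27  0.78  1.17]
hover 10.31 [ 0.5626 -0.2512  0.2147] [ 0.19 -0.9  -0.7 ] 0.435 [-0.63  0.41  1.52  0.19  1.01  0.81]
near 11.38 [ 0.5082 -0.2549  0.12  ] [-0.17  0.12 -1.27] 0.442 [-0.7   0.45  1.77  0.26  0.75  0.66]
```

View pics/near.png

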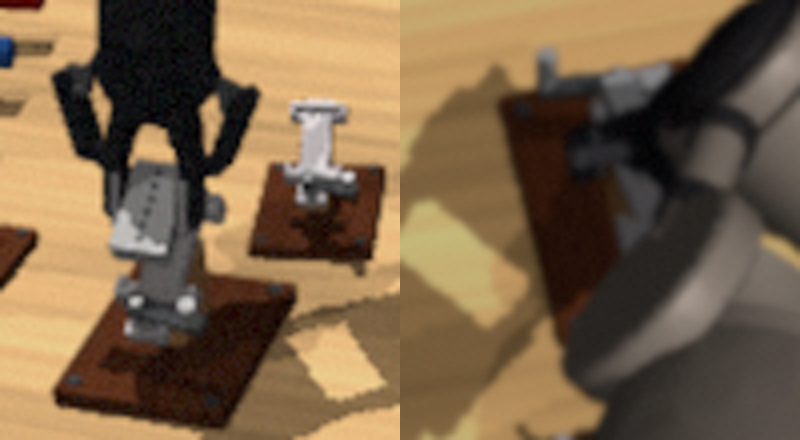

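The dimpled face is up and the cover sits over the pocket. I'll check its alignment against the pocket by overlaying the expected face corners and the cloud.

```bash
python3 - <<'E'
from h import *; from g import *
s=load('scene3')
R=placeR(TH,F,-1);c=tcp(PO+.009*pz-G*px,R)
d=np.array([.5082,-.2549,.12])-c; print('offset pocket mm',(d@RP*1000).round(1))
P=lambda *p: PO+d+RP@np.array(p)/1000
x,y=215,170;sc=8
big=np.clip(crop(s['image'],x,y,60,75,sc)*1.6,0,255).astype(np.uint8)
f=[P(a,b,18) for a,b in((-33,-19),(-33,19),(33,19),(33,-19))]
f+=[PO+RP@np.array(p)/1000 for p in((35.5,21.5,6),(35.5,-21.5,6),(-35.5,21.5,6),(-35.5,-21.5,6))]
for i,p in enumerate(proj(s,f)): cv2.circle(big,tuple(int(v) for v in ((p-[x,y]+.5)*sc)),3,(0,0,255) if i<4 else (0,255,0),-1)
cv2.imwrite('pics/al.png',big)
C=cloud(s);L=(C.reshape(-1,3)-PO-d)@RP*1000
q_=L[(abs(L[:,2]-18)<6)&(abs(L[:,0]-10)<18)&(abs(L[:,1])<17)]
print(len(q_),q_.mean(0));k=np.linalg.lstsq(np.c_[q_[:,:2],np.ones(len(q_))],q_[:,2],rcond=None)[0];print(np.degrees(k[:2]))
E
```

```text
offset pocket mm [ 0.3 -0.3 40.9]
142 [10.1101777   0.89671188 16.92204004]
[-0.38738184  1.73230704]
```

View pics/al.png

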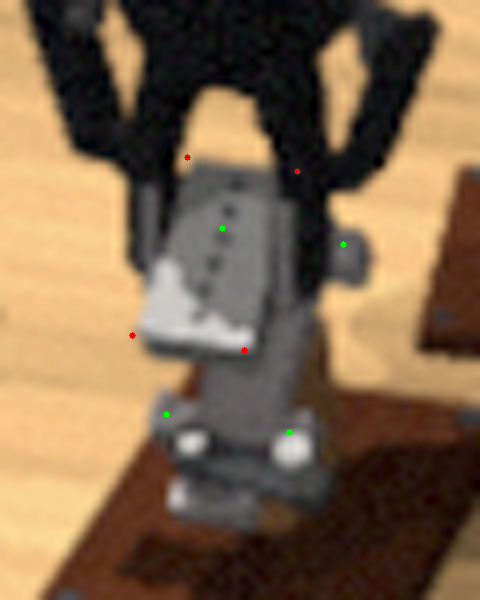

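```bash
python3 - <<'E'
from h import *; from g import *
s=load('scene3');s0=load('scene0')
off=PO+.0409*pz+.0003*px-.0003*py
def rowedges(c,O,xs,z,ylim,lab):
    g=cv2.cvtColor(c['image'],cv2.COLOR_BGR2GRAY).astype(np.float32)
    for x in xs:
        ys=np.arange(-ylim,ylim+.1,.5)
        p=proj(c,[O+RP@np.array([x,y,z])/1000 for y in ys]).astype(np.float32)
        v=cv2.remap(g,p[:,:1],p[:,1:],cv2.INTER_LINEAR)[:,0]
        d=np.gradient(cv2.GaussianBlur(v.reshape(-1,1),(1,5),1)[:,0])
        i=[k for k in range(2,len(d)-2) if abs(d[k])>1.2 and abs(d[k])==abs(d[k-2:k+3]).max()]
        print(lab,x,[(float(ys[k]),round(float(d[k]),1)) for k in i])
rowedges(s,off,(22,25,28,31),18,32,'cover')
rowedges(s0,PO,(-10,0,10),0,24,'spine(+-14)')
rowedges(s0,PO,(-36,-32,30,34,38),6,36,'walls(27.5)')
def coledges(c,O,ys,z,x0,x1,lab):
    g=cv2.cvtColor(c['image'],cv2.COLOR_BGR2GRAY).astype(np.float32)
    for y in ys:
        xs=np.arange(x0,x1,.5)
        p=proj(c,[O+RP@np.array([x,y,z])/1000 for x in xs]).astype(np.float32)
        v=cv2.remap(g,p[:,:1],p[:,1:],cv2.INTER_LINEAR)[:,0]
        print(lab,y,v[::4].astype(int).tolist())
coledges(s,off,(-10,0,10),18,20,44,'x20..44 by2')
coledges(s,off,(-6,0,6),18,-44,-20,'x-44..-20 by2')
coledges(s0,PO,(-6,0,6),6,-50,-26,'pock x-50..-26 by2')
E
```

```text
cover 22 [(-2.0, -5.0), (3.5, 3.2), (9.0, -2.9), (20.0, -3.7), (25.5, 2.5)]
cover 25 [(-1.5, -3.4), (4.0, 3.0), (9.5, -3.2), (15.0, 2.0), (21.0, -7.3), (25.5, 1.6)]
cover 28 [(21.5, -9.7), (26.5, 1.9)]
cover 31 [(-20.5, -2.2), (-18.0, -2.2), (-1.5, -1.2), (19.5, -5.9), (21.5, -6.1), (25.0, 1.9)]
spine(+-14) -10 [(-12.5, 1.3), (13.0, -7.0), (18.5, 4.6)]
spine(+-14) 0 [(15.5, -9.3), (23.0, 6.8)]
spine(+-14) 10 [(-12.5, 2.0), (15.0, -9.3)]
walls(27.5) -36 [(-21.0, -3.6), (-1.0, 1.2), (7.5, -1.6), (21.5, 4.1), (27.0, -6.1), (30.5, 4.4), (32.5, 4.6)]
walls(27.5) -32 [(-26.0, 1.3), (-22.5, -6.0), (-16.5, 2.5), (-11.5, -1.4), (0.5, -1.5), (5.5, 2.2), (11.5, -1.8), (19.5, 5.4), (21.5, 5.7), (28.0, -9.9), (31.0, 6.0), (32.5, 5.9)]
walls(27.5) 30 [(-28.5, 1.6), (-22.5, -5.1), (-16.0, 2.6), (-12.0, 2.9), (16.5, -2.6), (22.0, 2.2), (28.0, -10.1)]
walls(27.5) 34 [(-24.0, -4.2), (-18.5, 3.9), (21.0, -2.1), (28.5, -8.0)]
walls(27.5) 38 [(-22.5, -1.9), (-9.0, -1.8), (-3.0, 3.1), (2.5, -1.4), (11.0, 1.6), (30.0, -9.7)]
x20..44 by2 -10 [125, 125, 126, 125, 122, 116, 91, 66, 45, 63, 88, 109]
x20..44 by2 0 [92, 89, 92, 110, 123, 115, 89, 57, 46, 52, 81, 99]
x20..44 by2 10 [78, 82, 100, 117, 127, 124, 98, 68, 45, 46, 48, 51]
x-44..-20 by2 -6 [127, 129, 127, 123, 116, 97, 77, 59, 54, 53, 54, 57]
x-44..-20 by2 0 [123, 128, 126, 124, 119, 100, 77, 56, 46, 41, 43, 62]
x-44..-20 by2 6 [61, 90, 107, 113, 110, 99, 76, 62, 55, 57, 61, 69]
pock x-50..-26 by2 -6 [125, 126, 124, 123, 122, 115, 99, 74, 62, 72, 102, 127]
pock x-50..-26 by2 0 [123, 122, 125, 126, 127, 123, 110, 84, 73, 75, 95, 116]
pock x-50..-26 by2 6 [125, 128, 130, 131, 131, 128, 109, 84, 60, 76, 101, 116]
```

The cover is about 0.7 mm off in +y relative to the pocket and aligned in x, against 2.5 mm of play. I'll correct that and lower it with a force stop.

```bash
python3 - <<'E'
from g import *
from workcell import arm
from h import crop
import cv2
R=placeR(TH,F,-1);c=tcp(PO+.009*pz-G*px-.0006*py,R)
def pr(m):
    s=arm.get_state();print(m,round(s['t'],2),'pocket mm',((np.array(s['eef_pos'])-c)@RP*1000).round(2),(np.array(s['ft_force'])@RP).round(2),round(s['gripper_width'],3))
arm.movel(c+.012*pz,rate=.08);pr('a')
print(arm.movel(c-.005*pz,rate=.02,stop_force=6));pr('b')
ims=[]
for n,w in(('scene',(205,150,100,110)),('top',(355,200,100,110))):
    k=arm.read_camera(n);np.savez(n+'4.npz',**k);ims.append(crop(k['image'],*w,4))
cv2.imwrite('pics/seat.png',np.clip(np.hstack(ims)*1.5,0,255).astype(np.uint8))
E
```

```text
a 11.97 pocket mm [ 0.05 -0.18 12.1 ] [0.72 0.   0.02] 0.438
True
b 12.53 pocket mm [ 0.15 -0.05  2.4 ] [-1.59  0.21  2.88] 0.438
```

View pics/seat.png

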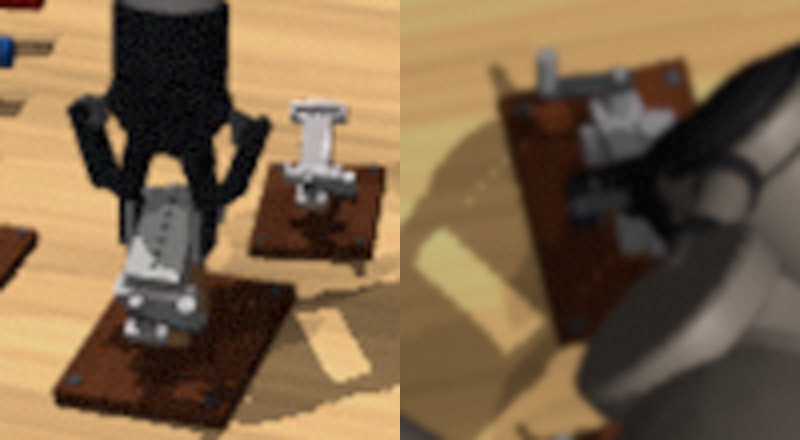

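```bash
python3 - <<'E'
from g import *
from workcell import arm
R=placeR(TH,F,-1);c=tcp(PO+.009*pz-G*px-.0006*py,R)
def pr(m):
    s=arm.get_state();print(m,round(s['t'],2),'pocket mm',((np.array(s['eef_pos'])-c)@RP*1000).round(2),(np.array(s['ft_force'])@RP).round(2),(np.array(s['wrist_torque'])@RP).round(2))
pr('0')
print(arm.movel(c-.003*pz,rate=.01,stop_force=14));pr('b')
c4=arm.read_camera('scene');np.savez('scene5.npz',**c4)
from h import *
s=load('scene5');C=cloud(s);L=(C.reshape(-1,3)-PO)@RP*1000
q_=L[(abs(L[:,2]-18)<6)&(abs(L[:,0]-5)<22)&(abs(L[:,1]-1)<14)]
print(len(q_),q_.mean(0));k=np.linalg.lstsq(np.c_[q_[:,:2],np.ones(len(q_))],q_[:,2],rcond=None)[0];print(np.degrees(k[:2]),k[2])
cv2.imwrite('pics/seat2.png',np.clip(crop(s['image'],220,180,50,65,9)*1.6,0,255).astype(np.uint8))
E
```

```text
0 12.63 pocket mm [ 0.14 -0.05  2.37] [-1.81 -0.67  4.46] [ 0.02 -0.01 -0.02]
True
b 12.91 pocket mm [ 0.24 -0.11  2.42] [-2.19  0.78  3.32] [0.06 0.08 0.03]
146 [ 5.03855368  0.89446636 18.95648913]
[ 1.86302134 -0.93224404] 18.807209865297484
```

View pics/seat2.png

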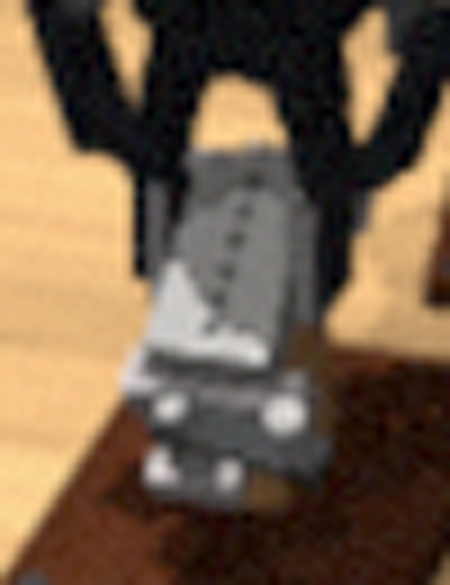

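The face plane measures 18.8 mm above the floor (18 expected) with under 2° of tilt, so I read the cover as seated. Release, retreat and check.

```bash
python3 - <<'E'
from g import *
from workcell import arm
from h import *
R=placeR(TH,F,-1);c=tcp(PO+.009*pz-G*px-.0006*py,R)
def pr(m):
    s=arm.get_state();print(m,round(s['t'],2),((np.array(s['eef_pos'])-c)@RP*1000).round(2),(np.array(s['ft_force'])@RP).round(2))
arm.release();pr('rel')
arm.movel(np.array(arm.get_state()['eef_pos'])-.10*R[:,1],rate=.15);pr('back')
j=np.array(arm.get_state()['joint_pos']);j[0]=.1;j[1]=.1;arm.set_joints(j);pr('clear')
for n in('scene','top'):
    k=arm.read_camera(n);np.savez(n+'6.npz',**k)
ims=[]
for n,w in(('scene',(215,180,64,64)),('top',(378,208,64,64))):
    s=load(n+'6');ims.append(crop(s['image'],*w,6))
    C=cloud(s);L=(C.reshape(-1,3)-PO)@RP*1000
    q_=L[(abs(L[:,2]-17)<7)&(abs(L[:,0])<29)&(abs(L[:,1])<15)]
    k=np.linalg.lstsq(np.c_[q_[:,:2],np.ones(len(q_))],q_[:,2],rcond=None)[0];print(n,len(q_),'tilt',np.degrees(k[:2]),'h',k[2])
    e=L[(abs(L[:,2]-17)<5)&(abs(L[:,0])<45)&(abs(L[:,1])<28)];print(e.min(0).round(1),e.max(0).round(1),e.mean(0).round(1))
cv2.imwrite('pics/placed.png',np.clip(np.hstack(ims)*1.4,0,255).astype(np.uint8))
E
```

```text
rel 13.49 [0.27 0.01 2.13] [-0.69  0.89  0.32]
back 14.31 [-70.35   0.33  72.11] [-0.26 -0.04 -0.  ]
clear 15.97 [-77.61 438.91 187.34] [-0.52  0.51  0.12]
scene 201 tilt [ 0.65197899 -0.55415499] h 18.72271266403562
[-39.  -18.6  12.1] [40.6 26.3 22. ] [-0.2  1.8 18. ]
top 255 tilt [0.37183016 0.45932561] h 18.580442709711573
[-36.7 -20.7  12. ] [32.8 18.4 22. ] [-3.9 -0.4 18.1]
```

View pics/placed.png

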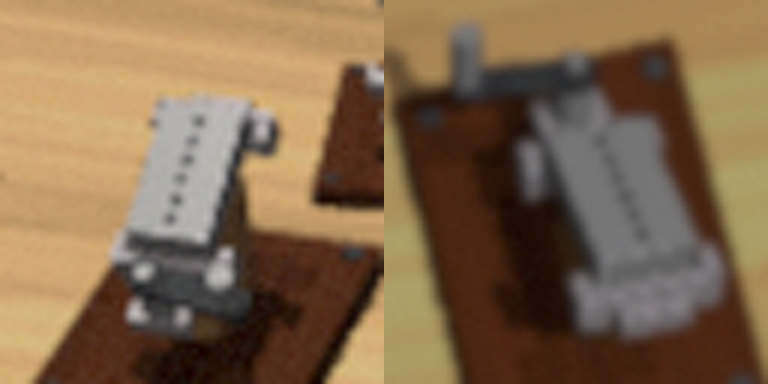

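The cover lies flat: face at 18.6 mm in both views, with tilt under 0.7°. In the top crop the peg is at (466,45) with the latch still open, at about 0.1 rad. Next I push the peg along its arc with the closed fingers.

```bash
python3 - <<'E'
from g import *
from workcell import arm
from h import *
def pr(m,p=None):
    s=arm.get_state();print(m,round(s['t'],2),np.round(s['eef_pos'],3),(np.array(s['ft_force'])@RP).round(2),'' if p is None else ((np.array(s['eef_pos'])-p)@RP*1000).round(1))
arm.close_gripper(30)
p,R=latchpose(-.25,.027,.032,0,-1)
h=arm.inverse_kinematics(p+.10*pz,q(R));print(np.round(h,2))
arm.set_joints(h);pr('hover')
print(arm.movel(p,rate=.12,stop_force=8));pr('down',p)
hit=False
for al in np.arange(-.1,1.31,.1):
    p,R=latchpose(al,.017,.032,0,-1)
    hit=arm.movel(p,q(R),rate=.05,stop_force=8)
    if hit: pr('hit %.2f'%al,p);break
pr('now',p)
ims=[]
for n,w in(('scene',(205,160,80,80)),('top',(370,190,80,80))):
    k=arm.read_camera(n);ims.append(crop(k['image'],*w,5))
cv2.imwrite('pics/push.png',np.clip(np.hstack(ims)*1.4,0,255).astype(np.uint8))
E
```

```text
[-0.36  1.05  0.54 -0.22  2.03  1.59]
hover 18.49 [ 0.64  -0.223  0.158] [ 0.68 -0.03  0.8 ] 
False
down 19.48 [ 0.59  -0.226  0.071] [-0.   -0.63 -1.43] [0.2 0.  1.3]
now 23.46 [ 0.527 -0.219  0.106] [0.33 0.29 0.18] [ 0.1 -0.   0. ]
```

View pics/push.png

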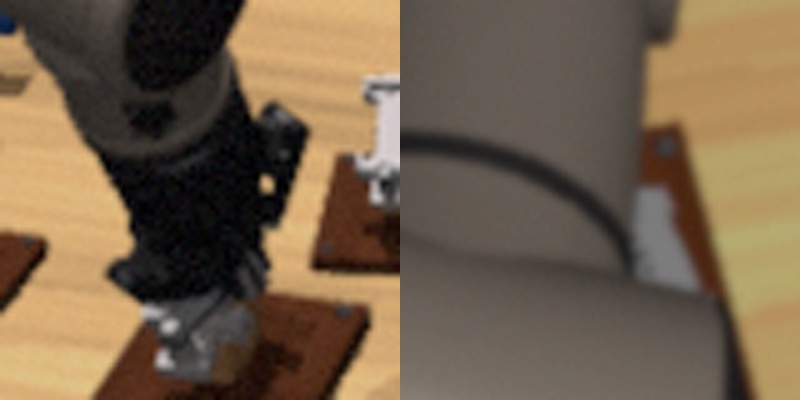

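The dark bar now angles across the nest at about (205,315), so it is following the push. I'll continue to the stop.

```bash
python3 - <<'E'
from g import *
from workcell import arm
from h import *
def pr(m,p=None):
    s=arm.get_state();print(m,round(s['t'],2),np.round(s['eef_pos'],3),(np.array(s['ft_force'])@RP).round(2),'' if p is None else ((np.array(s['eef_pos'])-p)@RP*1000).round(1))
for al in np.r_[np.arange(1.4,1.71,.1),1.75]:
    p,R=latchpose(al,.017,.032,0,-1)
    hit=arm.movel(p,q(R),rate=.04,stop_force=7)
    pr('%.2f %s'%(al,hit),p)
    if hit: break
if not hit:
    _,R=latchpose(1.8,.017,.032,0,-1);p,_=latchpose(1.8,.017,.032,0,-1)
    p0=p; p=p-.008*py
    hit=arm.movel(p,q(R),rate=.015,stop_force=7);pr('end %s'%hit,p0)
s=arm.get_state();print(((np.array(s['eef_pos'])+.008*R[:,1]-PO)@RP*1000).round(1))
E
```

```text
1.40 False 23.82 [ 0.524 -0.222  0.108] [ 0.11  0.72 -0.75] [ 0. -0.  0.]
1.50 False 24.09 [ 0.521 -0.225  0.109] [-0.54 -0.33 -0.16] [ 0. -0. -0.]
1.60 False 24.36 [ 0.519 -0.229  0.11 ] [-0.34 -0.04 -0.88] [ 0.1 -0.  -0. ]
1.70 False 24.62 [ 0.517 -0.233  0.112] [-0.1  -0.89 -0.16] [ 0.1  0.  -0. ]
1.75 False 24.88 [ 0.517 -0.235  0.112] [-0.62  0.28  0.29] [ 0.1  0.  -0. ]
end True 25.27 [ 0.516 -0.238  0.112] [0.2  2.08 1.86] [ 0.5 -0.4 -0.5]
[14.5 16.6 31.5]
```

```bash
python3 - <<'E'
from g import *
from workcell import arm
from h import *
_,R=latchpose(1.8,.017,.032,0,-1);p0,_=latchpose(1.8,.017,.032,0,-1)
hit=arm.movel(p0-.008*py,q(R),rate=.015,stop_force=10)
s=arm.get_state();print(hit,s['t'],((np.array(s['eef_pos'])-p0)@RP*1000).round(2),(np.array(s['ft_force'])@RP).round(2))
e=np.array(s['eef_pos'])
arm.movel(e+.02*py,rate=.08);arm.movel(e+.02*py+.1*pz,rate=.15)
j=np.array(arm.get_state()['joint_pos']);j[0]=.2;j[1]-=.4;arm.set_joints(j)
ims=[]
for n,w in(('scene',(215,180,64,64)),('top',(378,208,64,64))):
    k=arm.read_camera(n);np.savez(n+'7.npz',**k);cv2.imwrite(f'pics/{n}7.png',k['image']);ims.append(crop(k['image'],*w,6))
    s=load(n+'7');C=cloud(s);L=(C.reshape(-1,3)-PO)@RP*1000
    q_=L[(L[:,2]>32)&(L[:,2]<56)&(abs(L[:,0]-15)<25)&(abs(L[:,1])<30)];print(n,'peg',len(q_),q_.mean(0).round(1) if len(q_) else '',q_[q_[:,2]>44].mean(0).round(1))
    q_=L[(abs(L[:,2]-18)<4)&(abs(L[:,0])<29)&(abs(L[:,1])<17)&(abs(L[:,1])>9)]
    k=np.linalg.lstsq(np.c_[q_[:,:2],np.ones(len(q_))],q_[:,2],rcond=None)[0];print('cover',len(q_),np.degrees(k[:2]).round(1),k[2].round(1))
cv2.imwrite('pics/fin.png',np.clip(np.hstack(ims)*1.4,0,255).astype(np.uint8));print(arm.get_state()['t'])
E
```

```text
True 25.5833 [ 0.43 -0.38 -1.08] [-0.54  1.87  1.15]
scene peg 32 [14.1  3.4 44.8] [13.   2.2 50.3]
cover 75 [0.2 1. ] 18.7
top peg 51 [11.   0.1 46. ] [12.  -0.6 50.6]
cover 135 [ 0.5 -0.2] 18.5
28.4417
```

View pics/fin.png

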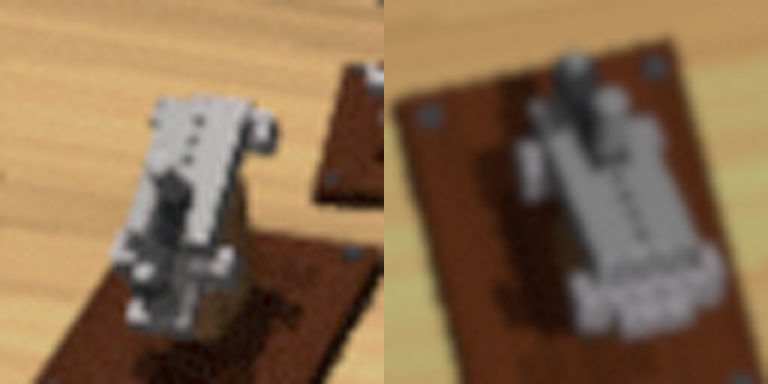

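View pics/top7.png

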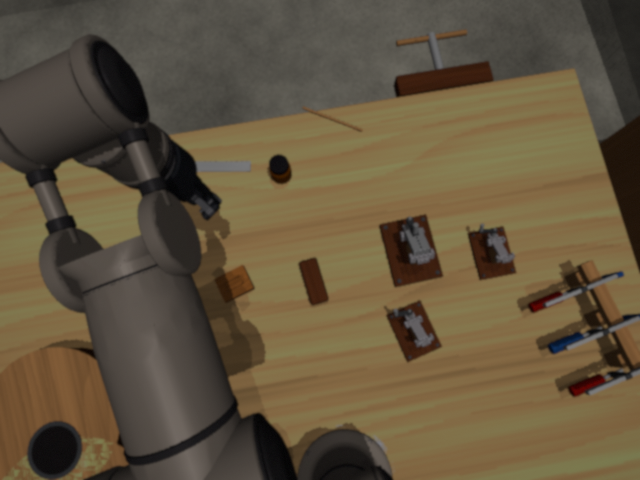

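The bar runs straight up the slope over the cover: peg at y ≈ 0, x ≈ 12–14 mm (14 expected). Both pushes stopped hard at the same place. The jar (280,168) and brush (314,281) are unmoved.

```bash
python3 -c "
from workcell import arm
print(arm.hand_in(), arm.get_state()['t'])"
```

```text
the job is handed in; nothing more can be done
the job is handed in; nothing more can be done
```

The job is handed in. The cover is out of its stand and lies in the pocket of the largest nest, closed face up. I let go of it and swung the hold-down bar over it to its stop, finishing at about 28.4 s of the 58 s allowed.

**Cover:** After release its face measured 18.5–18.7 mm above the pocket floor in both views (18 expected). Its tilt was 1° or less, within the depth noise.

**Latch:** Two pushes stopped hard at the same point, within 0.4 mm of where the stop should be. The peg then stood at pocket x 12–14 mm (14 expected). Its y was about 0 in the top view and 2–3 mm in the scene view, which reads about 1.3 mm high in y.

**Checks that disagreed:** While lowering the cover, the arm stopped 2.4 mm above the height I had calculated. The measured face height and the settled picture showed the cover seated anyway, so I put this down to an offset in the grip.

**Bystanders:** The jar and brush are where they started. The wooden bridge blank was hidden behind the arm in the last top picture, so I could not confirm it there. I planned no move near it.

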